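# Hold a battery pack against its sprung contacts for a colleague

### The arm

A 6-joint arm with a two-finger parallel gripper is mounted at the origin on a cart in front of the work surface, level with it; the furniture and walls round the work are solid. World frame = base frame: x ahead of the robot, y to its left, z up, the work surface at z = 0. Lengths are in m, angles in rad, forces in N, time in s.
With the tool pointing down it reaches from about 0.225 to 0.875 m from the base axis. Payload 3.4 kg.
Tool frame: the origin (TCP) lies midway between the tips of the shut fingers; the grasp point (between the pads) lies 19 mm behind it; z points along the fingers, y is the line along which they close (so a half turn about z gives the same grasp; the last joint's range is limited). The gripper opens to 85 mm and grips with 20 to 120 N. Pads are 22 mm wide; open, the fingers measure 114 mm over their backs; the gripper's body (76 mm by 85 mm) begins 54 mm behind the grasp point. The pads swing forward as they close: fully open they stand 13 mm farther back than shut.
Start: joints at [-1.347, 0.276, 1.505, -0, 1.361, -0.121], TCP at [0.194, -0.541, 0.231] pointing down, gripper open.
Joint ranges: [-2.89, 2.89], [-0.75, 2.08], [0.22, 2.7], [-1.18, 4.32], [0.11, 2.71], [-2.7, 2.7]. Speed limits (rad/s): [2.57, 2.57, 3.14, 3.14, 3.14, 3.14].

### API

Orientations are given as a unit quaternion [w, x, y, z].
In Python, from rig import * gives the robot as it stands.
- The arm moves only by the tool apply_moves, never from a script. Its argument "steps" is one flat list of numbers, 4 for each row, row after row: the shift along the world's x, y, z in cm, then the turn about the world's z in degrees. A call has 1 to 8 rows; each row is the pose to reach, as a shift and turn from the pose commanded when the call began; what a row does not reach only later rows make up. A row lasts 1/12 s, in which the tool goes at most 41.7 mm and 7.16 degrees, less where a joint would pass 70% of its speed; a pose out of reach is approached as far as the arm can. A call with a gripper value outside its range is refused whole. "jaw" is the closure in counts, from 0 (fully open) to 255 (shut), set as the call begins (left out, the last holds). The fingers move at their own pace and stop on an object; "newtons" is the grip in N (left out, the last holds). Time passes only in rows, so rows that repeat a pose let the fingers close. It gives the time, the measured TCP pose, the force, the opening and the grip force at its end, in the units of the state.
- get_state(): the state, without advancing time (a new reading comes with each control period).
- get_image(name): name is "side" or "top" or "wrist"; returns the picture (400x640x3 uint8, red, green, blue); there is no depth.
- calibration(name): a dict with "fx", "fy", "cx", "cy" (pixels), "k1" (the pictures are not rectified: a ray, as slopes to the right and down, at radius r is drawn at 1 + k1 r^2 times it, then the intrinsics apply), "xyz" and "rotation" of the camera in the world. Camera axes: x right, y up, looking along -z (the intrinsics and any distortion apply to the point x, -y, -z); pixel columns grow to the right and rows downward; lengths in m; the calibration is good to about 2 mm. A picture is of the moment at which its call begins: read the wrist's pose just before it. calibration takes no time and is no camera call; for the wrist camera it gives the pose at the moment of the call.
- sign_off(): hands the job in; it is judged then, once.
The state is a dict: "clock": time; "qpos": joint angles; "qd": joint speeds; "effort": joint torques, N m; "position": TCP position; "ee_rot": TCP orientation; "contact_force": force on the tool from outside, world axes, zero at the start; "moment": the same for the moment, N m; "width": finger opening in m; "gripper_force": force on a finger pad.
Only numpy, scipy, OpenCV 4.12 (cv2) and the standard library are available. Lean on these libraries where they do the work, as an engineer would, in place of code of your own. Each camera call takes 0.05 s, during which the arm holds its last target. There are 200 camera calls.

### The job

Blow the dust off the service dock's contacts: press the air can's cap right down and let it spring back up. Then set the battery pack in the dock's open bay, brass contacts towards the dock's contact block, slide it in under the lips and push the sprung block about half way in (roughly 10 N), never as far as its end stop. Finish while still holding the pack there with that steady push, so that a colleague can screw the keeper bar on behind it, and leave the other things where they lie.

Things in the scene. Friction and masses are not known exactly. Their poses are not given: they have to be found in the camera images.
- dock: Service dock, fixed: aluminium board 215 x 104 x 12 mm with a grey plastic channel on it. Origin: on the table under the channel; +x is the way the pack slides in (from the open bay to the contact block), z up. Channel floor at z 16 mm; side walls up to z 31 mm, outer faces y +-38 mm. End block behind the contact block, x 92 to 104 mm, up to z 58 mm, the dock's highest part.
- bay (a point): Where the pack's origin should stand when set down: x -42 mm, y 0, z 16 mm of the dock, on the floor of the open-topped bay. The bay runs from x -86 to +3 mm, 62 mm wide inside, narrowing to 58 mm at its inner end; its outer end (-x) is open. Notches for the keeper bar in its walls at x -20 to -8 mm; screw bosses at y +-44.5 mm, up to z 22 mm.
- lips (a point): Front edge of the two lips, midway between them: x +3 mm, y 0, z 26 mm of the dock. From here to x +76 mm they overhang the 58 mm wide channel; underside z 26 mm, top z 31 mm, gap between them 45 mm. The pack's foot slides under them with 3 mm to spare in height.
- contact_block (a joint): Travel of the dock's sprung contact block, m: 0 at rest, grows as it is pushed in along the dock's +x, end stop at 0.016. It takes 2 N to start and 1 N more per mm (10 N at 0.008, half way). It springs back when released.
- contact_face (a point): Centre of the contact block's front face (black block 36 mm wide, z 21 to 55 mm, four upright brass blades). At rest at x +60 mm, y 0, z 38 mm of the dock; moves with the block.
- pack: Black battery pack, loose, 0.15 to 0.3 kg, standing on its foot. Origin: centre of the underside; +x to its contact end, z up. Foot 70 (x) x 54 (y) x 7 mm: a flange stands out 7 mm on each long side. Body above it 70 x 40 mm, up to z 55 mm; grip it across the 40 mm (y). Pale label on top; a grey ridge 5 mm higher crosses it at the rear (x -34 to -22 mm). Front faces of foot and body are flush (x +35 mm).
- pack_nose (a point): Centre of the pack's contact end face, which bears four brass contacts: x +35 mm, y 0, z 38 mm of the pack.
- air_can: Small white air duster can, 50 mm across, fixed upright in a black cup on a steel foot 80 x 80 mm beside the dock, about 165 mm from the dock's origin on its +y side. Origin: underside of the foot on the can's axis; a thin straw (visual only, 72 mm long) points along its -y towards the dock's contacts. Shoulder at z 97 mm.
- cap_top (a point): Centre of the top of the can's cap (a grey round push cap, 24 mm across) at z 118 mm when up; moves with the cap.
- air_cap (a joint): How far the can's cap is pressed down, m: 0 up, 0.006 fully down. It takes 2.4 N to start and 7.2 N fully down; it springs back up when released.
- keeper_bar: Steel keeper bar, 8 x 104 x 5 mm, lying on the table at the front left; the colleague's, leave it.
- screwdriver: Screwdriver lying on the table at the left; the colleague's, leave it.
- scanner: Black hand scanner, 172 x 118 x 63 mm, lying at the back left; leave it.
- stapler: Stapler, 36 x 135 x 54 mm, at the back right; leave it.
- tape_measure: Tape measure, 67 x 72 x 32 mm, lying on the right side of the table near the pack (the two may have swapped places); leave it.
- wood_stamp: Wooden rubber stamp, 28 x 52 x 72 mm, standing at the back right; leave it.
There are look-alikes about, which are no part of the job. Several things have the shape of the pack; the one meant has the colours described above.

How it is judged:
On the way, in this order (a step that is already met when the one before it is completed fails the run):
1. the air can's cap is pressed down (value of joint air_cap above 0.0042 m), for 0.1 s.
2. the cap has sprung back up, the pack not yet in the dock (value of joint air_cap below 0.001 m and horizontal distance between pack and dock above 0.09 m), for 0.1 s.
3. the pack stands on the channel floor, contact end first, its front under the lips (z of pack in the frame of dock between 0.0135 and 0.0205 m and y of pack in the frame of dock between -0.005 and 0.005 m and angle between the x axis of pack and the x axis of dock, either way round below 0.12 rad and angle between pack's own z axis and vertical below 0.08 rad and x of pack_nose in the frame of dock above 0.01 m), for 0.1 s.
4. the pack presses the contact block in by 4 to 12 mm (6 to 14 N), held by the fingers (z of pack in the frame of dock between 0.0135 and 0.0205 m and y of pack in the frame of dock between -0.005 and 0.005 m and angle between the x axis of pack and the x axis of dock, either way round below 0.12 rad and angle between pack's own z axis and vertical below 0.08 rad and value of joint contact_block between 0.004 and 0.012 m and contact force between pack and contact_block between 5 and 16 N and x of pack_nose in the frame of dock above 0.061 m and contact force between the fingers and pack above 2 N), for 1 s.
At the end, for the whole second after the job is handed in: The pack stands on the channel floor under the lips (height within about 4 mm, centred within 5 mm, in line within 0.12 rad), contact end against the block; the block is pushed in 4 to 12 mm (6 to 14 N; contact force 5 to 16 N) and still; the fingers are pressing on the pack; the can's cap is up (all of step 4 and value of joint air_cap below 0.001 m and velocity of joint contact_block between -0.01 and 0.01 m/s); the arm keeps its last pose, push and grip.
It fails at once if the contact block is driven to its end stop (value of joint contact_block above 0.0145 m).
It fails at once if another thing on the table is shifted by more than 30 mm (distance of any of keeper_bar, screwdriver, scanner, stapler, tape_measure, wood_stamp from where it was at the start of the episode above 0.03 m).
It also fails if it takes over 67 s, if anything falls off the work surface, if the arm or the gripper's body presses on something with over 40 N, if the wrist force passes 120 N, or if a joint passes its speed limit or range.

## Working session

There is one attempt and no reset: what is moved stays moved. The work goes in short steps, Python scripts to look and compute and a tool call to move; the robot and the scene stay as the last step left them, time stands still between calls to the robot, and variables do not carry over. Pictures are saved under pics/ and viewed, at most 10 in all, crops included, and the job is handed in when it is done.

Besides the shell and the picture viewer there is one more tool, called after "Request:" by a JSON object that holds its "name" and its "arguments", one argument or row to a line. apply_moves: Moves the arm, as the interface text tells. Its arguments: {"type":"object","properties":{"steps":{"type":"array","items":{"type":"number"}},"jaw":{"type":"number"},"newtons":{"type":"number"}},"required":["steps"]}

```bash
mkdir -p pics; cat > h.py <<'E'
from rig import *
import numpy as np, cv2
from scipy.spatial.transform import Rotation as R
def rot(c):
    r=np.array(c["rotation"],float)
    return r if r.shape==(3,3) else R.from_quat(r,scalar_first=True).as_matrix()
def pix2w(c,u,v,z):
    K=np.array([[c["fx"],0,c["cx"]],[0,c["fy"],c["cy"]],[0,0,1.]])
    p=cv2.undistortPoints(np.array([[[u,v]]],float),K,np.array([c["k1"],0,0,0.]))[0,0]
    d=rot(c)@np.array([p[0],-p[1],-1]); o=np.array(c["xyz"],float)
    return o+d*(z-o[2])/d[2]
def w2pix(c,P):
    q=rot(c).T@(np.array(P,float)-c["xyz"]); x,y=q[0]/-q[2],-q[1]/-q[2]
    s=1+c["k1"]*(x*x+y*y); return np.array([c["cx"]+c["fx"]*x*s,c["cy"]+c["fy"]*y*s]).round(1)
def snap(name,f,crop=None,k=1):
    c=calibration(name); im=get_image(name)
    cv2.imwrite("pics/raw_"+f,im[:,:,::-1])
    if crop: x0,y0,x1,y1=crop; im=im[y0:y1,x0:x1]
    im=cv2.resize(im,None,fx=k,fy=k,interpolation=cv2.INTER_CUBIC)
    cv2.imwrite("pics/"+f,im[:,:,::-1]); return c
E
python3 - <<'E'
from h import *
print(get_state()); 
for n in("top","side"): print(snap(n,n+"1.png",None,1.25))
E
```

```text
{'clock': 0.0, 'qpos': array([-1.34697775e+00,  2.76608607e-01,  1.50612506e+00, -1.72870073e-05,
        1.36067579e+00, -1.21019725e-01]), 'qd': array([-6.76534235e-04, -1.47454246e-04,  4.48248760e-05, -8.73762531e-04,
        8.87083402e-04, -3.85044532e-04]), 'effort': array([ 1.14975624e-03, -4.16772652e+01, -2.45803034e+01, -2.80065865e-05,
        1.10592420e-02,  2.80722850e-05]), 'position': array([ 0.19423878, -0.5406514 ,  0.23043515]), 'ee_rot': array([-9.06769966e-04,  9.85171889e-01,  1.71567841e-01, -5.51114731e-05]), 'contact_force': array([ 0.34025856,  0.02392094, -0.23278913]), 'moment': array([0.0072948 , 0.01521938, 0.0424158 ]), 'gripper_force': 0.0, 'width': 0.08524946946497118}
{'fx': 434.5734388745125, 'fy': 434.5734388745125, 'cx': 320.1141305248686, 'cy': 196.41720307903617, 'k1': -0.04675436972259093, 'xyz': array([0.29703113, 0.00849438, 1.4412405 ]), 'rotation': array([ 0.70541871,  0.05407885, -0.0633366 , -0.70388095])}
{'fx': 404.18265206949377, 'fy': 404.18265206949377, 'cx': 320.5758525718308, 'cy': 197.85547202724288, 'k1': 0.0015326464532364945, 'xyz': array([ 0.27616197, -1.19352339,  0.66563019]), 'rotation': array([ 0.83781169,  0.53627272, -0.05688065, -0.08513361])}
```

View pics/top1.png

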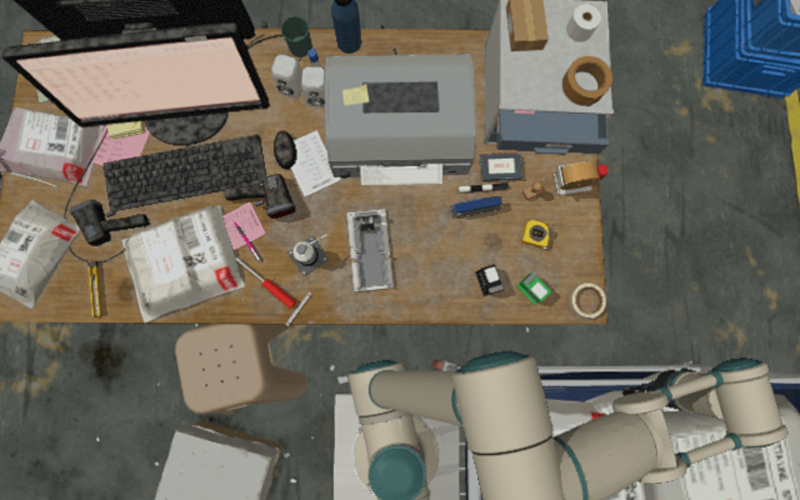

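View pics/side1.png

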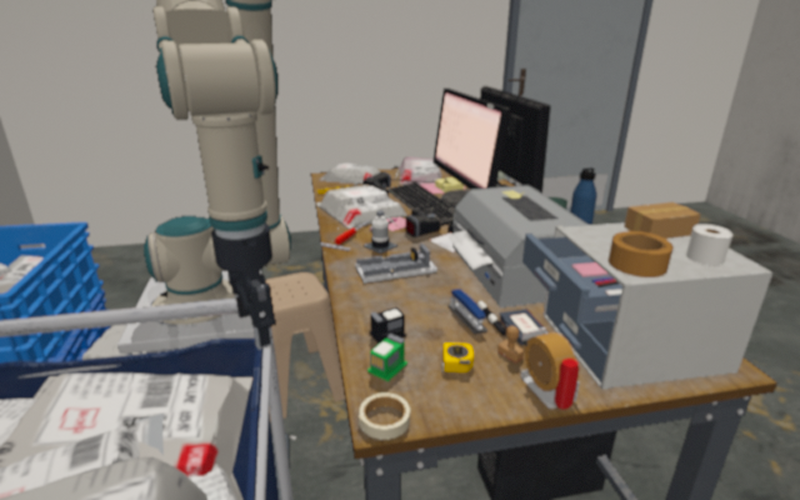

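The top view (800-wide picture) shows the dock at (370,250), the can at (305,250) and the tape measure at (537,234). Candidates for the pack are the black block with a pale label at (488,279), the green block at (535,289), which has the same shape but the wrong colour, and the dark flat box at (502,166), which is too flat. I choose (488,279) and check it in a close crop.

```bash
python3 - <<'E'
from h import *
im=cv2.imread("pics/raw_top1.png")
a=cv2.resize(im[160:240,222:322],None,fx=8,fy=8,interpolation=cv2.INTER_CUBIC)[:, :]
a=cv2.resize(im[160:240,225:325],None,fx=5,fy=5,interpolation=cv2.INTER_CUBIC)
b=cv2.resize(im[200:250,370:450],None,fx=5,fy=5,interpolation=cv2.INTER_CUBIC)
o=np.zeros((600,800,3),np.uint8)
a=cv2.resize(im[163:238,225:325],None,fx=5,fy=5,interpolation=cv2.INTER_CUBIC)
o[:375,:500]=a
b=cv2.resize(im[205:245,375:445],None,fx=5,fy=5,interpolation=cv2.INTER_CUBIC); o[380:580,:350]=b
cv2.imwrite("pics/crop1.png",o)
c=calibration("top")
for n,u,v,z in[("dock0",350,290,.01),("dock1",390,210,.01),("can",302,246,.118),("pack",488,279,.055)]: print(n,pix2w(c,u/1.25,v/1.25,z).round(3))
E
```

```text
dock0 [0.418 0.122 0.01 ]
dock1 [0.634 0.017 0.01 ]
can [0.517 0.233 0.118]
pack [ 0.443 -0.236  0.055]
```

View pics/crop1.png

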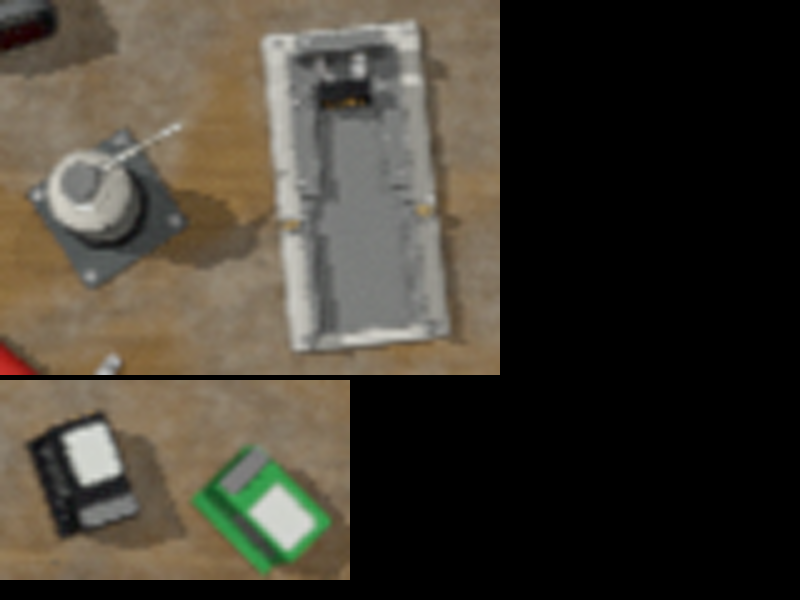

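The crop confirms it: a black pack with a white label and a grey ridge at the lower right, so its contact end points up the image. The green look-alike is rejected. The cap is at crop (82,182) and the dock corners are visible.

```bash
python3 - <<'E'
from h import *
c=calibration("top")
f=lambda u,v,z: pix2w(c,225+u/5,163+v/5,z)
g=lambda u,v,z: pix2w(c,375+u/5,205+(v-380)/5,z)
print("cap",f(82,182,.118))
bl,tl,tr,br=f(296,350,.012),f(265,37,.012),f(415,22,.012),f(449,335,.012)
print(bl,tl,tr,br); 
for a,b in((bl,tl),(br,tr)): d=b-a; print(np.hypot(*d[:2]),np.degrees(np.arctan2(d[1],d[0])))
for a,b in((br,bl),(tr,tl)): d=b-a; print(np.hypot(*d[:2]),np.degrees(np.arctan2(-d[0],d[1])))
print("ctr",(bl+tl+tr+br)/4)
rid=g(108,510,.06); lab=g(92,455,.055); d=lab-rid;print("pack",rid,lab,np.degrees(np.arctan2(d[1],d[0])))
for P in ((28,443),(103,413),(138,517),(63,537)): print(g(*P,.055 if P[0] in(103,138) else .0))
print(R.from_quat(get_state()["ee_rot"],scalar_first=True).as_matrix().round(3))
E
```

```text
cap [0.50897144 0.23379478 0.118     ]
[0.41455589 0.10778059 0.012     ] [0.6252258  0.13173534 0.012     ] [0.63597224 0.03081146 0.012     ] [0.42469503 0.00722531 0.012     ]
0.21202744703180126 6.487095666992453
0.21258966202560206 6.369900409649265
0.10106516717871264 5.7577600250586185
0.10149440619262909 6.0779920856569865
ctr [0.52511224 0.06938817 0.012     ]
pack [ 0.41764433 -0.25393267  0.06      ] [ 0.45350448 -0.24549113  0.055     ] 13.246353316636087
[ 0.46770633 -0.21275392  0.        ]
[ 0.48077139 -0.25334345  0.055     ]
[ 0.41360515 -0.27409572  0.055     ]
[ 0.404882   -0.23478368  0.        ]
[[ 0.941  0.338 -0.   ]
 [ 0.338 -0.941  0.002]
 [ 0.    -0.002 -1.   ]]
```

Request:
{"name": "apply_moves", "arguments": {
  "steps": [24, 29, 3, -7, 24, 29, 3, -7, 24, 29, 3, -7, 24, 29, 3, -7, 24, 29, 3, -7, 24, 29, 3, -7, 24, 29, 3, -7, 24, 29, 3, -7]
}}

```text
clock: 0.77
position: [0.4069, -0.2833, 0.2578]
ee_rot: [-0.0, 0.994, 0.111, -0.0]
contact_force: [0.7, -0.9, -0.9]
width: 0.0855
gripper_force: 0.0
```

Request:
{"name": "apply_moves", "arguments": {
  "steps": [0, 0, 0, 0, 0, 0, 0, 0, 0, 0, 0, 0, 0, 0, 0, 0]
}}

```text
clock: 1.1
position: [0.4054, -0.2861, 0.2574]
ee_rot: [0.0, 0.994, 0.11, -0.001]
contact_force: [0.6, -0.5, -0.1]
width: 0.0855
gripper_force: 0.0
```

```bash
python3 - <<'E'
from h import *
s=get_state(); print(s["clock"],s["position"],s["contact_force"]); c=snap("wrist","w1.png",None,1.25); print(c)
np.save("w1.npy",c,allow_pickle=True)
E
```

```text
1.1 [ 0.40539209 -0.28606976  0.2574055 ] [ 0.55052631 -0.51836442 -0.10782857]
{'fx': 293.9600598596888, 'fy': 293.9600598596888, 'cx': 314.61736661768305, 'cy': 198.3457584244113, 'k1': 0.016076323497194817, 'xyz': array([ 0.46794631, -0.27187778,  0.39963883]), 'rotation': array([ 0.77415299, -0.10251615,  0.08164223, -0.61928357])}
```

View pics/w1.png

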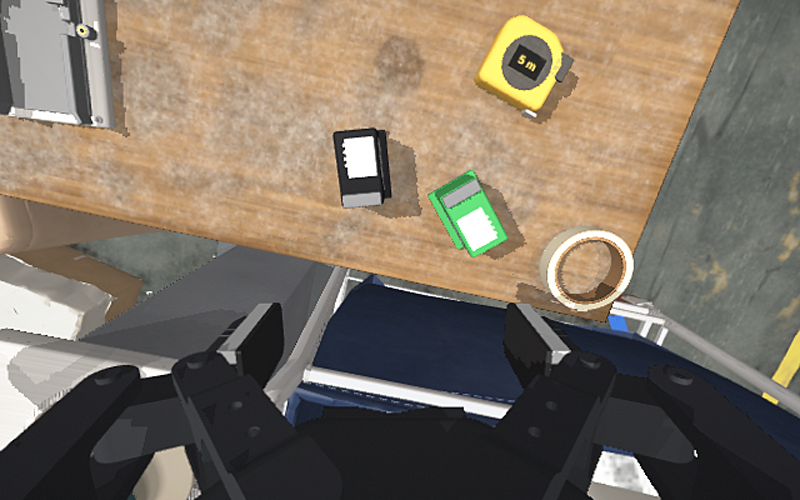

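The wrist view shows the black pack with its body front edge from (334,131) to (381,129) and the ridge's rear edge from (342,206) to (384,207). The green look-alike is at (467,213) and the tape at (522,65).

```bash
python3 - <<'E'
from h import *
c=np.load("w1.npy",allow_pickle=True).item()
f=lambda u,v,z: pix2w(c,u/1.25,v/1.25,z)
fl,fr,rl,rr=f(334,131,.055),f(381,129,.055),f(342,206,.06),f(384,207,.06)
print(fl,fr,rl,rr)
m=(fl+fr)/2-(rl+rr)/2
print("front",(fl+fr)/2,"rear",(rl+rr)/2,np.linalg.norm(m[:2]),np.degrees(np.arctan2(m[1],m[0])))
for a,b in((rl,fl),(rr,fr)): d=b-a;print(np.degrees(np.arctan2(d[1],d[0])))
for a,b in((rr,rl),(fr,fl)): d=b-a;print(np.hypot(*d[:2]),np.degrees(np.arctan2(-d[0],d[1])))
E
```

```text
[ 0.47138305 -0.2170544   0.055     ] [ 0.48229793 -0.25762545  0.055     ] [ 0.40770094 -0.23686057  0.06      ] [ 0.41535894 -0.2750842   0.06      ]
front [ 0.47684049 -0.23733992  0.055     ] rear [ 0.41152994 -0.25597239  0.06      ] 0.06791639810942288 15.922930190938805
17.276542880457377
14.617994157567692
0.038983215985772236 11.329057602822246
0.0420136280875602 15.057826773696906
```

Request:
{"name": "apply_moves", "arguments": {
  "steps": [10.3, 52, -6, 0, 10.3, 52, -6, 0, 10.3, 52, -6, 0, 10.3, 52, -6, 0, 10.3, 52, -6, 0, 10.3, 52, -6, 0, 10.3, 52, -6, 0, 10.3, 52, -6, 0],
  "jaw": 255,
  "newtons": 30
}}

```text
clock: 1.82
position: [0.4707, 0.04, 0.2201]
ee_rot: [0.0, 0.994, 0.109, 0.0]
contact_force: [1.0, -0.3, -0.6]
width: 0.0001
gripper_force: 0.0
```

Request:
{"name": "apply_moves", "arguments": {
  "steps": [-1, 4, 3, 0, -1, 4, 3, 0, -1, 4, 3, 0, -1, 4, 3, 0]
}}

```text
clock: 2.15
position: [0.4609, 0.0783, 0.2504]
ee_rot: [0.001, 0.994, 0.111, 0.0]
contact_force: [-0.0, -0.7, 0.2]
width: 0.0003
gripper_force: 0.0
```

```bash
python3 - <<'E'
from h import *
s=get_state(); print(s["clock"],s["position"],s["contact_force"]); c=snap("wrist","w2.png",None,1.25); print(c["xyz"])
np.save("w2.npy",c,allow_pickle=True)
print(w2pix(c,[.509,.234,.118])*1.25)
E
```

```text
2.15 [0.46085908 0.0783137  0.25037408] [-0.03335688 -0.68117014  0.17142086]
[0.5231578  0.09274528 0.3926984 ]
[192.375 123.625]
```

View pics/w2.png

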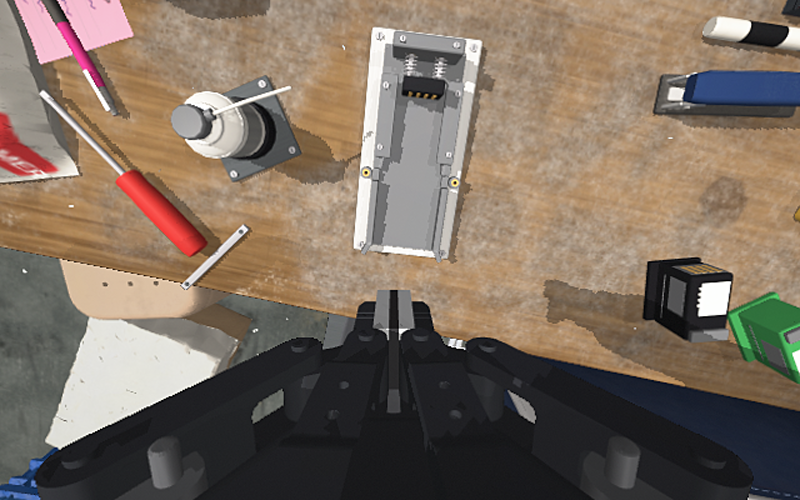

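The wrist view shows the cap top at (191,122), as predicted, the brass contacts on the black pack's front, and the whole dock. I enlarge the dock.

```bash
python3 - <<'E'
from h import *
im=cv2.imread("pics/raw_w2.png")[15:215,275:395]
cv2.imwrite("pics/crop2.png",cv2.resize(im,None,fx=3,fy=3,interpolation=cv2.INTER_CUBIC))
c=np.load("w2.npy",allow_pickle=True).item()
print(pix2w(c,191/1.25,122/1.25,.118))
E
```

```text
[0.50985867 0.23505205 0.118     ]
```

View pics/crop2.png

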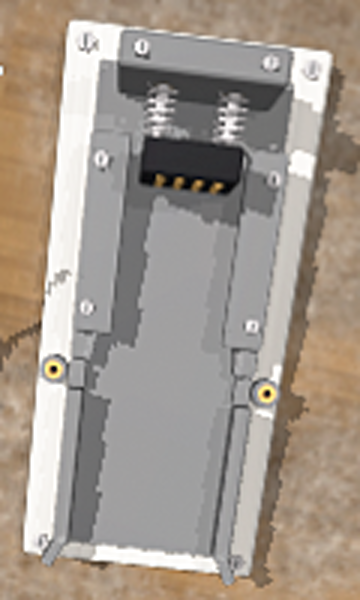

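The crop shows the screw bosses at (54,369) and (267,393), the lip front edges near y=331 and 347, and the contact block at (192,165).

```bash
python3 - <<'E'
from h import *
from scipy.optimize import least_squares
c=np.load("w2.npy",allow_pickle=True).item()
f=lambda u,v,z: pix2w(c,275+u/3,15+v/3,z)
bl,tl,tr,br=f(25,552,.012),f(68,18,.012),f(332,52,.012),f(248,577,.012)
for a,b in((bl,tl),(br,tr)): d=b-a; print(np.hypot(*d[:2]),np.degrees(np.arctan2(d[1],d[0])))
print("bctr",(bl+tl+tr+br)/4)
B1,B2=f(54,369,.022),f(267,393,.022); d=B1-B2; yaw=np.arctan2(-d[0],d[1]); print("boss",np.hypot(*d[:2]),np.degrees(yaw),(B1+B2)/2)
L1,L2=f(90,331,.031),f(243,348,.031); 
E1,E2=f(119,66,.058),f(284,84,.058); d=E1-E2; print("end",np.degrees(np.arctan2(-d[0],d[1])))
C1,C2=f(140,180,.055),f(240,190,.055);
y=np.radians(6.2); ux=np.array([np.cos(y),np.sin(y)])
for n,m,x in (("boss",(B1+B2)/2,-.014),("lip",(L1+L2)/2,.003),("end",(E1+E2)/2,.092),("blk",(C1+C2)/2,.06)): print(n,m[:2]-x*ux)
E
```

```text
0.2129127631096554 6.66547224860571
0.21314068874770614 6.212603127622999
bctr [0.5251023  0.07203364 0.012     ]
boss 0.08876786040675295 6.38562505760252 [0.50105249 0.06908315 0.022     ]
end 7.098409958964141
boss [0.51497061 0.07059514]
lip [0.51495958 0.07086169]
end [0.51482478 0.07176922]
blk [0.51238633 0.07053902]
```

Request:
{"name": "apply_moves", "arguments": {
  "steps": [4.9, 15.7, -5, 0, 4.9, 15.7, -5, 0, 4.9, 15.7, -5, 0, 4.9, 15.7, -5, 0, 4.9, 15.7, -5, 0, 4.9, 15.7, -11, 0, 4.9, 15.7, -12, 0, 4.9, 15.7, -12.5, 0]
}}

```text
clock: 2.87
position: [0.5062, 0.2333, 0.1197]
ee_rot: [0.002, 0.994, 0.11, -0.006]
contact_force: [-1.0, 0.2, -0.6]
width: -0.0003
gripper_force: 0.0
```

Request:
{"name": "apply_moves", "arguments": {
  "steps": [0, 0, 0, 0, 0, 0, -0.4, 0, 0, 0, -0.8, 0, 0, 0, -1, 0, 0, 0, -1.1, 0, 0, 0, -1.2, 0]
}}

```text
clock: 3.37
position: [0.5113, 0.2364, 0.1151]
ee_rot: [0.0, 0.994, 0.111, 0.002]
contact_force: [2.8, -2.4, 4.8]
width: 0.0002
gripper_force: 2.5
```

Request:
{"name": "apply_moves", "arguments": {
  "steps": [0, 0, -0.2, 0, 0, 0, -0.4, 0, 0, 0, -0.4, 0]
}}

```text
clock: 3.62
position: [0.5114, 0.2364, 0.1124]
ee_rot: [0.0, 0.994, 0.111, 0.003]
contact_force: [-0.9, -3.4, 13.6]
width: 0.0001
gripper_force: 7.0
```

Request:
{"name": "apply_moves", "arguments": {
  "steps": [0, 0, 0, 0, 0, 0, 0, 0, 0, 0, 0, 0]
}}

```text
clock: 3.87
position: [0.5114, 0.2364, 0.1124]
ee_rot: [0.0, 0.994, 0.111, 0.003]
contact_force: [-0.7, -3.3, 13.4]
width: 0.0001
gripper_force: 6.8
```

Request:
{"name": "apply_moves", "arguments": {
  "steps": [0, 0, 3, 0, 0, 0, 7, 0, 0, 0, 10, 0, 0, 0, 10, 0, 0, -5, 10, 0, 0, -10, 10, 0, -1, -15, 10, 4, -2, -20, 10, 4],
  "jaw": 0
}}

```text
clock: 4.53
position: [0.4952, 0.0703, 0.2089]
ee_rot: [-0.0, 0.989, 0.148, -0.0]
contact_force: [1.1, -0.5, -0.8]
width: 0.0853
gripper_force: 0.0
```

Request:
{"name": "apply_moves", "arguments": {
  "steps": [-4.8, -32, -4, -2, -4.8, -32, -4, -2, -4.8, -32, -4, -2, -4.8, -32, -4, -2, -4.8, -32, -4, -2, -4.8, -32, -4, -2, -4.8, -32, -4, -2, -4.8, -32, -4, -2],
  "jaw": 70
}}

```text
clock: 5.2
position: [0.4469, -0.2508, 0.1687]
ee_rot: [-0.0, 0.992, 0.128, -0.0]
contact_force: [1.4, 0.2, 0.6]
width: 0.0617
gripper_force: 0.0
```

Request:
{"name": "apply_moves", "arguments": {
  "steps": [0, 0, 0, 0, 0, 0, 0, 0]
}}

```text
clock: 5.37
position: [0.4471, -0.2498, 0.1684]
ee_rot: [-0.001, 0.992, 0.127, -0.0]
contact_force: [0.4, 1.3, -0.5]
width: 0.0621
gripper_force: 0.0
```

Request:
{"name": "apply_moves", "arguments": {
  "steps": [-0.3, 0.2, -3, 0, -0.3, 0.2, -6, 0, -0.3, 0.2, -8.5, 0, -0.3, 0.2, -8.5, 0]
}}

```text
clock: 5.7
position: [0.4416, -0.2425, 0.0802]
ee_rot: [-0.004, 0.992, 0.129, -0.004]
contact_force: [-0.7, 0.5, -1.0]
width: 0.0617
gripper_force: 0.0
```

```bash
python3 - <<'E'
from h import *
s=get_state(); print(s["clock"],s["position"],s["contact_force"]); c=snap("wrist","w3.png",None,1.25)
E
```

```text
5.7 [ 0.44163732 -0.24252115  0.08015924] [-0.74239637  0.48400048 -0.97869256]
```

View pics/w3.png

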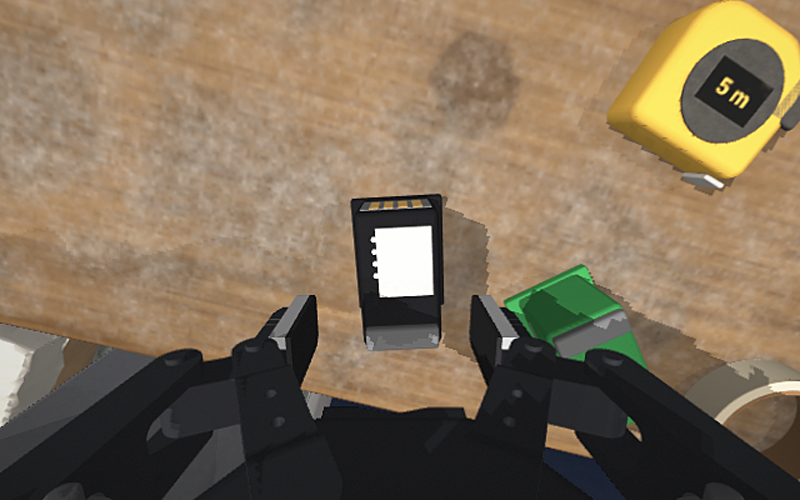

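The pack sits between the open fingers, with its front top edge near (400,208) and the ridge's rear edge near (402,348). The green block is close to the right finger at (505,300) but clear of it.

```bash
python3 - <<'E'
from h import *
c=calibration("wrist"); s=get_state(); print(s["position"])
f=lambda u,v,z: pix2w(c,u/1.25,v/1.25,z)[:2]
fr=[f(359,211,.055),f(441,209,.055)]; rr=[f(368,349,.06),f(441,348,.06)]
a=sum(fr)/2;b=sum(rr)/2; d=a-b; print(a,b,np.linalg.norm(d),np.degrees(np.arctan2(d[1],d[0])),(a+b)/2)
E
```

```text
[ 0.44313645 -0.24377892  0.08238557]
[ 0.47943041 -0.23714851] [ 0.41334063 -0.25727553] 0.06908658014103493 16.93762540486105 [ 0.44638552 -0.24721202]
```

Request:
{"name": "apply_moves", "arguments": {
  "steps": [0, 0, -3, 1.4, 0, 0, -5, 1.4, 0, 0, -6.1, 1.4, 0, 0, -6.1, 1.4, 0, 0, -6.1, 1.4]
}}

```text
clock: 6.17
position: [0.4459, -0.2466, 0.0245]
ee_rot: [0.0, 0.99, 0.141, 0.001]
contact_force: [0.3, -1.0, -0.1]
width: 0.0622
gripper_force: 0.0
```

Request:
{"name": "apply_moves", "arguments": {
  "steps": [0, 0, 0, 0, 0, 0, 0, 0, 0, 0, 0, 0, 0, 0, 0, 0, 0, 0, 0, 0, 0, 0, 0, 0],
  "jaw": 255,
  "newtons": 50
}}

```text
clock: 6.67
position: [0.4462, -0.2473, 0.0252]
ee_rot: [0.001, 0.99, 0.14, 0.001]
contact_force: [0.6, 1.8, 7.6]
width: 0.0394
gripper_force: 52.4
```

Request:
{"name": "apply_moves", "arguments": {
  "steps": [0, 0, 0.5, 0, 0, 0, 2, 0, 0, 0, 5, 0, 0, 0, 8, 0, 0, 0, 8, 0]
}}

```text
clock: 7.08
position: [0.4482, -0.2493, 0.1091]
ee_rot: [0.004, 0.99, 0.141, 0.004]
contact_force: [1.9, -0.4, -0.3]
width: 0.0391
gripper_force: 51.5
```

Request:
{"name": "apply_moves", "arguments": {
  "steps": [0.4, 4, 0, -1, 0.8, 8, 0, -3, 1.2, 12, 0, -5, 1.6, 16, 0, -7, 2, 20, 0, -9.7, 2.4, 24, 0, -9.7, 2.6, 28, 0, -9.7, 2.8, 30, 0, -9.7]
}}

```text
clock: 7.75
position: [0.4719, 0.057, 0.1032]
ee_rot: [-0.001, 0.998, 0.057, -0.0]
contact_force: [1.1, -0.5, -1.4]
width: 0.039
gripper_force: 51.7
```

Request:
{"name": "apply_moves", "arguments": {
  "steps": [0, 1.4, 0, 0, 0, 1.4, 0, 0, 0, 1.4, 0, 0, 0, 1.4, 0, 0]
}}

```text
clock: 8.08
position: [0.4726, 0.0666, 0.1032]
ee_rot: [0.0, 0.998, 0.056, -0.0]
contact_force: [0.5, -0.4, -1.4]
width: 0.0388
gripper_force: 51.7
```

```bash
python3 - <<'E'
from h import *
s=get_state(); print(s["clock"],s["position"],s["ee_rot"],s["contact_force"],s["width"]); c=snap("wrist","w4.png",None,1.25)
np.save("w4.npy",c,allow_pickle=True)
E
```

```text
8.0833 [0.47263945 0.0665573  0.10318397] [ 3.70011308e-04  9.98409660e-01  5.63735886e-02 -1.79610333e-04] [ 0.46297392 -0.42318054 -1.43489348] 0.0388152443002602
```

View pics/w4.png

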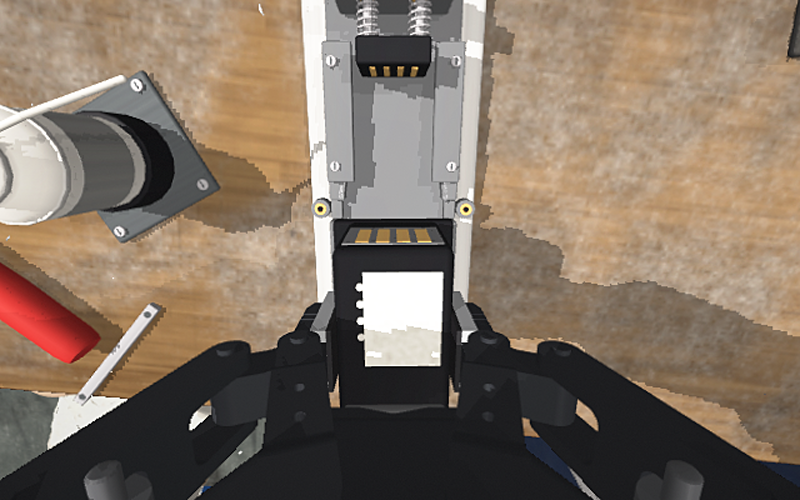

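The pack is held square over the bay. Its foot's front edge runs from (333,220) to (455,222), the bosses are at (320,209) and (466,209), and the contact block is centred at (394,56). Next I compute the offsets from this picture.

```bash
python3 - <<'E'
from h import *
c=np.load("w4.npy",allow_pickle=True).item()
f=lambda u,v,z: pix2w(c,u/1.25,v/1.25,z)[:2]
B1,B2=f(320,209,.022),f(466,209,.022);d=B1-B2;print(np.linalg.norm(d),np.degrees(np.arctan2(-d[0],d[1])))
S=[(325,61,.031,.07),(456,61,.031,.07)]
T=(f(331,61,.031)+f(455,61,.031))/2; U=(f(335,166,.031)+f(452,166,.031))/2; C=(f(357,69,.055)+f(431,69,.055))/2
d=T-U; print("screwline yaw",np.degrees(np.arctan2(d[1],d[0])), T,U)
y=np.radians(6.4); ux=np.array([np.cos(y),np.sin(y)]); uy=np.array([-ux[1],ux[0]])
O=(B1+B2)/2+.014*ux; print("O",O)
o=np.array([.515,.071])
for n,P in (("boss",(B1+B2)/2),("T",T),("U",U),("blk",C),("foot",(f(333,220,.078)+f(455,222,.078))/2),("bodytop",(f(335,248,.133)+f(451,248,.133))/2)):
    print(n,((P-o)@ux).round(4),((P-o)@uy).round(4))
d=f(333,220,.078)-f(455,222,.078);print(np.linalg.norm(d),np.degrees(np.arctan2(-d[0],d[1])))
E
```

```text
0.08930786897755522 6.457466473135861
screwline yaw 6.760131010381873 [0.58095539 0.07879063] [0.52715377 0.07241314]
O [0.51513518 0.07131188]
boss -0.0138 0.0003
T 0.0664 0.0004
U 0.0122 0.0
blk 0.058 -0.0001
foot -0.0106 -0.0001
bodytop -0.0087 0.0004
0.056428384642113534 5.500788111779496
```

Request:
{"name": "apply_moves", "arguments": {
  "steps": [0, 0, -3, 0, 0, 0, -4.5, 0, 0, 0, -5.5, 0, 0, 0, -5.9, 0, 0, 0, -6.1, 0, 0, 0, -6.2, 0, 0, 0, -6.2, 0]
}}

```text
clock: 8.72
position: [0.4734, 0.0667, 0.0417]
ee_rot: [0.0, 0.998, 0.056, 0.001]
contact_force: [0.3, -0.0, -1.7]
width: 0.0393
gripper_force: 51.5
```

Request:
{"name": "apply_moves", "arguments": {
  "steps": [0, 0, -0.1, 0, 0, 0, -0.1, 0, 0, 0, -0.1, 0]
}}

```text
clock: 8.97
position: [0.4737, 0.067, 0.0413]
ee_rot: [0.0, 0.998, 0.056, 0.001]
contact_force: [-0.0, -1.2, 4.8]
width: 0.0395
gripper_force: 52.2
```

Request:
{"name": "apply_moves", "arguments": {
  "steps": [0.6, 0.07, 0.05, 0, 1.2, 0.13, 0.05, 0, 1.8, 0.2, 0.05, 0, 2.4, 0.27, 0.05, 0, 3, 0.34, 0.05, 0, 3.5, 0.39, 0.05, 0, 4, 0.45, 0.05, 0]
}}

```text
clock: 9.55
position: [0.5105, 0.0717, 0.0414]
ee_rot: [0.0, 0.998, 0.056, -0.002]
contact_force: [-4.9, -0.5, 4.8]
width: 0.0391
gripper_force: 52.6
```

Request:
{"name": "apply_moves", "arguments": {
  "steps": [0, 0, 0.02, 0, 0.5, 0.06, 0.05, 0, 1, 0.11, 0.05, 0, 1.5, 0.17, 0.05, 0, 2, 0.22, 0.05, 0, 2, 0.22, 0.05, 0]
}}

```text
clock: 10.05
position: [0.5348, 0.074, 0.0413]
ee_rot: [0.0, 0.998, 0.056, 0.001]
contact_force: [-0.1, 0.1, -2.1]
width: 0.0392
gripper_force: 51.6
```

Request:
{"name": "apply_moves", "arguments": {
  "steps": [0.3, 0.03, -0.03, 0, 0.6, 0.06, -0.03, 0, 0.8, 0.09, -0.03, 0, 1, 0.11, -0.03, 0, 1, 0.11, -0.03, 0]
}}

```text
clock: 10.47
position: [0.5392, 0.0746, 0.0415]
ee_rot: [0.0, 0.998, 0.056, -0.003]
contact_force: [-0.7, -0.7, 1.6]
width: 0.0388
gripper_force: 52.0
```

Request:
{"name": "apply_moves", "arguments": {
  "steps": [0, 0, 0, 0, 0, 0, 0, 0, 0, 0, 0, 0]
}}

```text
clock: 10.72
position: [0.5418, 0.0749, 0.0413]
ee_rot: [0.0, 0.998, 0.056, -0.001]
contact_force: [-5.8, -0.5, 7.1]
width: 0.0392
gripper_force: 52.6
```

Request:
{"name": "apply_moves", "arguments": {
  "steps": [0.2, 0.02, 0.05, 0, 0.4, 0.04, 0.05, 0, 0.4, 0.04, 0.05, 0, 0.4, 0.04, 0.05, 0, 0.4, 0.04, 0.05, 0, 0.4, 0.04, 0.05, 0]
}}

```text
clock: 11.22
position: [0.5433, 0.0751, 0.0414]
ee_rot: [0.0, 0.998, 0.056, -0.004]
contact_force: [-8.8, -0.8, 8.6]
width: 0.0388
gripper_force: 52.9
```

Request:
{"name": "apply_moves", "arguments": {
  "steps": [0, 0, 0.1, 0, 0, 0, 0.1, 0, 0, 0, 0.1, 0]
}}

```text
clock: 11.47
position: [0.5447, 0.0753, 0.0415]
ee_rot: [-0.0, 0.998, 0.056, -0.002]
contact_force: [-5.5, -1.1, 0.2]
width: 0.0395
gripper_force: 51.8
```

```bash
python3 - <<'E'
from h import *
s=get_state(); print(s["clock"],s["position"],s["ee_rot"],s["contact_force"],s["width"],s["moment"]); c=snap("wrist","w5.png",(200,0,440,180),3)
np.save("w5.npy",c,allow_pickle=True)
E
```

```text
11.4667 [0.54467911 0.07528014 0.04152841] [-1.14983283e-06  9.98413629e-01  5.62527375e-02 -2.41982299e-03] [-5.50629284 -1.07135918  0.20742882] 0.03946855416332405 [-0.16883139  0.82391397 -0.11952322]
```

View pics/w5.png

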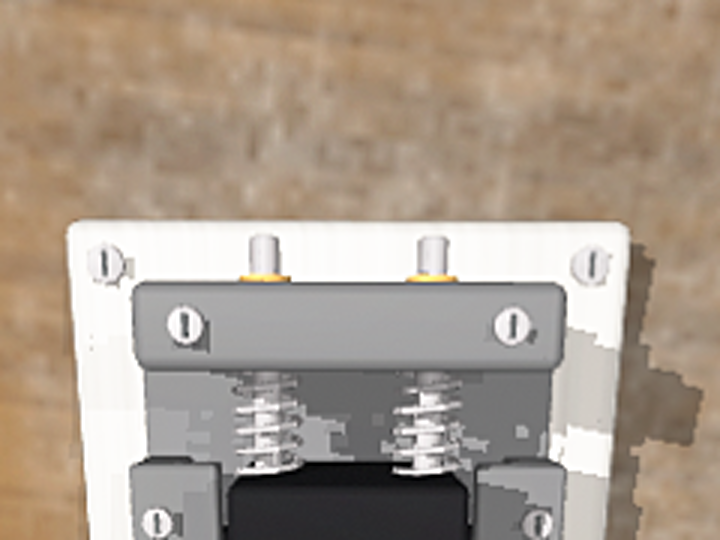

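The crop shows the block's rear top edge near (348,487) and its springs still long. I compare this with its rest position in w4.

```bash
python3 - <<'E'
from h import *
y=np.radians(6.4); ux=np.array([np.cos(y),np.sin(y)]); o=np.array([.515,.071])
c4=np.load("w4.npy",allow_pickle=True).item();c5=np.load("w5.npy",allow_pickle=True).item()
X=lambda c,u,v,z:((pix2w(c,u,v,z)[:2]-o)@ux).round(4)
print("w4 rear",X(c4,394/1.25,37/1.25,.055),"front",X(c4,394/1.25,69/1.25,.055))
print("w5 rear",X(c5,200+348/3,487/3,.055),"endblk front edge",X(c5,200+348/3,370/3,.058),"rear",X(c5,200+348/3,283/3,.058))
# profile down centre column
im=cv2.imread("pics/raw_w5.png"); print([int(v) for v in im[150:215,305:325].mean((1,2))])
im=cv2.imread("pics/raw_w4.png"); print([int(v) for v in im[20:66,305:325].mean((1,2))])
E
```

```text
w4 rear 0.0715 front 0.058
w5 rear 0.0759 endblk front edge 0.0925 rear 0.1038
[120, 132, 146, 109, 2, 15, 18, 19, 19, 19, 19, 19, 30, 38, 41, 45, 44, 44, 44, 44, 43, 43, 43, 43, 43, 43, 42, 42, 42, 42, 42, 42, 42, 42, 41, 41, 37, 46, 103, 103, 101, 97, 105, 149, 122, 170, 0, 18, 25, 29, 34, 35, 37, 39, 40, 41, 42, 42, 41, 41, 42, 42, 42, 42, 41]
[107, 107, 107, 107, 106, 106, 117, 126, 80, 31, 52, 52, 52, 52, 52, 52, 52, 52, 52, 52, 52, 52, 52, 53, 53, 52, 51, 52, 52, 42, 32, 19, 10, 68, 77, 61, 56, 57, 55, 55, 44, 54, 98, 111, 108, 108]
```

```bash
python3 - <<'E'
from h import *
y=np.radians(6.4); ux=np.array([np.cos(y),np.sin(y)]); o=np.array([.515,.071])
c4=np.load("w4.npy",allow_pickle=True).item();c5=np.load("w5.npy",allow_pickle=True).item()
X=lambda c,v,z:((pix2w(c,315,v,z)[:2]-o)@ux).round(4)
print("w4 rear,front",X(c4,29.5,.055),X(c4,49.5,.055))
print("w5 rear,front",X(c5,162.5,.055),X(c5,187,.055),"pack",X(c5,196,.071))
im=cv2.imread("pics/raw_w5.png")[140:240,240:390]
cv2.imwrite("pics/crop5.png",cv2.resize(im,None,fx=4,fy=4,interpolation=cv2.INTER_CUBIC))
E
```

```text
w4 rear,front 0.0715 0.061
w5 rear,front 0.0759 0.0648 pack 0.0649
```

View pics/crop5.png

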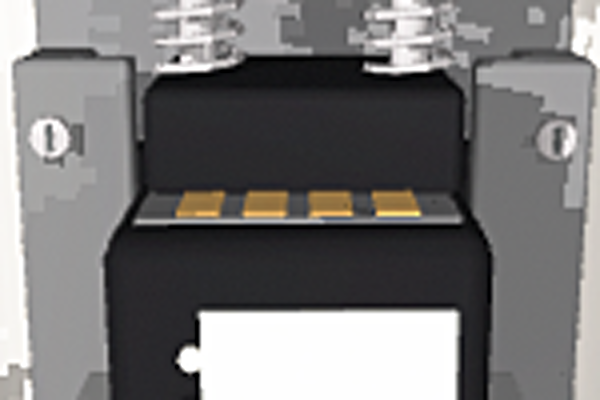

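The crop shows the pack's face touching the block, which is in by about 4 mm. It needs about 4 mm more.

Request:
{"name": "apply_moves", "arguments": {
  "steps": [0.1, 0.01, 0, 0, 0.2, 0.02, 0, 0, 0.3, 0.03, 0, 0, 0.3, 0.03, 0, 0, 0.3, 0.03, 0, 0, 0.3, 0.03, 0, 0, 0.3, 0.03, 0, 0]
}}

```text
clock: 12.1
position: [0.5466, 0.0755, 0.0415]
ee_rot: [0.0, 0.998, 0.056, -0.004]
contact_force: [-7.5, -1.0, 2.4]
width: 0.0391
gripper_force: 52.2
```

Request:
{"name": "apply_moves", "arguments": {
  "steps": [0.1, 0.01, 0.03, 0, 0.2, 0.02, 0.03, 0, 0.3, 0.03, 0.03, 0, 0.3, 0.03, 0.03, 0, 0.3, 0.03, 0.03, 0, 0.3, 0.03, 0.03, 0, 0.3, 0.03, 0.03, 0]
}}

```text
clock: 12.68
position: [0.5482, 0.0757, 0.0416]
ee_rot: [0.0, 0.998, 0.056, -0.005]
contact_force: [-9.7, -1.9, 3.7]
width: 0.0391
gripper_force: 52.3
```

Request:
{"name": "apply_moves", "arguments": {
  "steps": [0, 0, 0, 0, 0, 0, 0, 0, 0, 0, 0, 0, 0, 0, 0, 0, 0, 0, 0, 0, 0, 0, 0, 0, 0, 0, 0, 0, 0, 0, 0, 0]
}}

```text
clock: 13.35
position: [0.5482, 0.0757, 0.0416]
ee_rot: [0.0, 0.998, 0.056, -0.005]
contact_force: [-9.3, -1.8, 3.3]
width: 0.0392
gripper_force: 52.3
```

Request:
{"name": "apply_moves", "arguments": {
  "steps": [0, 0, 0, 0, 0, 0, 0, 0, 0, 0, 0, 0, 0, 0, 0, 0, 0, 0, 0, 0, 0, 0, 0, 0, 0, 0, 0, 0, 0, 0, 0, 0]
}}

```text
clock: 14.02
position: [0.5482, 0.0757, 0.0416]
ee_rot: [0.0, 0.998, 0.056, -0.005]
contact_force: [-9.7, -1.3, 2.8]
width: 0.0393
gripper_force: 52.3
```

```bash
python3 - <<'E'
from h import *
c=calibration("wrist"); im=get_image("wrist").astype(int)
p=im[130:215,305:325].mean((1,2)).astype(int); print(list(p))
y=np.radians(6.4); ux=np.array([np.cos(y),np.sin(y)]); o=np.array([.515,.071])
for v in range(155,170,2): print(v,((pix2w(c,315,v,.055)[:2]-o)@ux).round(4),end=" ")
s=get_state();print(s["position"],s["contact_force"],s["qd"].round(4))
E
```

```text
[np.int64(132), np.int64(118), np.int64(80), np.int64(104), np.int64(103), np.int64(103), np.int64(103), np.int64(103), np.int64(102), np.int64(102), np.int64(102), np.int64(102), np.int64(102), np.int64(103), np.int64(110), np.int64(114), np.int64(128), np.int64(137), np.int64(131), np.int64(130), np.int64(122), np.int64(124), np.int64(125), np.int64(95), np.int64(4), np.int64(16), np.int64(19), np.int64(19), np.int64(19), np.int64(19), np.int64(19), np.int64(19), np.int64(27), np.int64(36), np.int64(39), np.int64(44), np.int64(45), np.int64(44), np.int64(43), np.int64(43), np.int64(43), np.int64(43), np.int64(43), np.int64(43), np.int64(43), np.int64(43), np.int64(42), np.int64(42), np.int64(42), np.int64(42), np.int64(42), np.int64(42), np.int64(42), np.int64(42), np.int64(41), np.int64(41), np.int64(37), np.int64(46), np.int64(97), np.int64(104), np.int64(101), np.int64(97), np.int64(102), np.int64(145), np.int64(133), np.int64(177), np.int64(0), np.int64(17), np.int64(25), np.int64(29), np.int64(33), np.int64(36), np.int64(37), np.int64(39), np.int64(39), np.int64(40), np.int64(42), np.int64(42), np.int64(41), np.int64(41), np.int64(42), np.int64(41), np.int64(42), np.int64(42), np.int64(41)]
155 0.0828 157 0.0819 159 0.081 161 0.0801 163 0.0793 165 0.0784 167 0.0775 169 0.0766 [0.54818534 0.0756513  0.04162926] [-9.98788877 -2.07475322  3.04749904] [ 0.0014  0.0005  0.0002 -0.0009  0.0002 -0.0001]
```

```bash
python3 -c "
from rig import *
print(sign_off())"
```

```text
the job is handed in; nothing more can be done
None
```

The job is handed in: the air can's cap was pressed right down and let back up, and the gripper is still holding the pack in the dock with a steady push of about 10 N, the contact block about 8 mm in; the verdict was not shown.

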